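Open the empty napkin dispenser with its key

ROBOT

A 6-joint arm with a two-finger parallel gripper is mounted at the origin on the work surface. World frame = base frame: x ahead of the robot, y to its left, z up, the work surface at z = 0. Lengths are in m, angles in degrees, forces in N, time in s.
With the tool pointing down it reaches from about 0.35 to 0.875 m from the base axis. Payload 4.2 kg.
Tool frame: the origin (TCP) lies between the finger pads; the fingertips stand arm.tcp_to_tips ahead of it and the grasp point (between the pads) lies 5 mm behind it (arm.tcp_to_tips is the distance from the TCP to the fingertips, in m); z points along the fingers, y is the line along which they close (so a half turn about z gives the same grasp; the last joint's range is limited). The gripper opens to 85 mm and grips with 20 to 120 N. Pads are 22 mm wide; open, the fingers measure 114 mm over their backs; the gripper's body (76 mm by 85 mm) begins 54 mm behind the grasp point. The pads swing forward as they close: fully open they stand 13 mm farther back than shut.
Start: joints at [-59.095, 22.042, 0.453, 0, -68.411, -14.817], TCP at [0.173, -0.6, 0.245] pointing down, gripper open.
Joint ranges: [-179.83, 179.83], [-69.29, 118.12], [-61.27, 80.66], [-181.25, 117.63], [-171.15, -9.14], [-177.46, 177.46]. Speed limits (degrees/s): [159.86, 159.86, 180, 180, 180, 180].

INTERFACE

Orientations are given as a 3x3 rotation matrix whose columns are the frame's x, y, z axes.
In Python, from workcell import arm gives the robot as it stands.
- The arm moves only by the tool drive_tool, never from a script. Its argument "increments" is a list of rows, each a list of 7 numbers: the opening in per cent of the stroke, from 0 (shut) to 100 (fully open), then the shift along the world's x, y, z in cm, then the turn, a rotation vector about the world's x, y, z in rad. A call has 1 to 5 rows; each row is the pose to reach, as a shift and turn from the pose commanded when the call began; what a row does not reach only later rows make up. A row lasts 1/12 s, in which the tool goes at most 41.7 mm and 7.16 degrees, less where a joint would pass 70% of its speed; a pose out of reach is approached as far as the arm can. A call with a gripper value outside its range is refused whole. The fingers move at their own pace and stop on an object; "grip_force" is the grip in N (left out, the last holds). Time passes only in rows, so rows that repeat a pose let the fingers close. It gives the time, the measured TCP pose, the force, the opening and the grip force at its end, in the units of the state.
- arm.observe(): the state, without advancing time (a new reading comes with each control period).
- arm.read_camera(name): name is "side" or "top" or "wrist"; returns a dict with "image" (400x640x3 uint8, red, green, blue), "depth" (400x640 float32, m along the optical axis (not along the pixel's ray), 0 where there is no reading), "mtx" (3x3 intrinsics, pixels), "R" (3x3) and "t" (3): a world point X has camera coordinates R X + t. Camera axes: x right, y down, z forward; pixel columns grow to the right and rows downward; lengths in m; the calibration is good to about 2 mm. A picture is of the moment at which its call begins.
- arm.sign_off(): hands the job in; it is judged then, once.
The state is a dict: "clock": time; "joint_pos": joint angles; "qd": joint speeds; "joint_torque": joint torques, N m; "tool_pos": TCP position; "ee_rot": TCP orientation; "force": force on the tool from outside, world axes, zero at the start; "wrist_torque": the same for the moment, N m; "finger_gap": finger opening in m; "grasp_force": force on a finger pad.
Only numpy, scipy, OpenCV 4.12 (cv2) and the standard library are available. Lean on these libraries where they do the work, as an engineer would, in place of code of your own. Each camera call takes 0.05 s, during which the arm holds its last target. There are 200 camera calls.

TASK

Open the empty napkin dispenser so that it can be refilled: lift the wooden key out of its stand, put its thin end down through the small hole in the dispenser's top and, feeling for the spring catch below, press the catch gently (never forcing it; it gives long before 25 N) until the front cover lets go and swings down by itself. Then put the key back in its stand, fully home, let go of it, and leave the mug, the spice jar and the potted basil where they stand.

Things in the scene. Friction and masses are not known exactly. Their poses are not given: they have to be found in the camera images.
- dispenser: Countertop napkin dispenser, fixed to the worktop, empty: black base and back, brushed metal sides, 140 mm deep (its x), 180 mm wide (its y), 200 mm high, grey top panel 6 mm thick, green front cover on its own -x side (turned away from the robot, give or take). Origin: centre of its underside, on the worktop; z up. Must not be pushed with more than 25 N anywhere.
- hole (a point): Centre of the mouth of the catch hole, on the upper face of the dispenser's top panel (200 mm above the worktop, 22 mm from the dispenser's middle towards the cover, inside a white ring 24 mm wide). Round hole, 11 mm wide with a 1.5 mm chamfer, straight down through the 6 mm panel.
- hole_exit (a point): Lower end of the catch hole, 6 mm under its mouth. Below, centred, is the spring catch's flat brass screw head (16 mm wide), 8 to 28 mm below the mouth: set differently each time, not measured. It goes straight down on a spring: 5 N at first touch, frees the cover after about 4.5 mm of travel (8 N), hard stop at 6 mm (9 N). Keep it down till the cover has moved 0.15 rad, or it catches again.
- cover (a joint): Angle of the green front cover (170 mm wide, 172 mm high), hinged along its lower edge 15 mm above the worktop: 0 shut and upright, about 1.48 rad fully down, lying forward. Held shut by the catch; once let go, a spring and its weight swing it down by itself in about 2 s over the worktop in front (own -x) of the dispenser, as far as 0.24 m from the dispenser's middle.
- key_grip (a point): Middle of the handle of the wooden key, a round turned dowel 95 mm long, about 30 g, standing upright in its stand. Handle 18 mm in diameter and 50 mm long, with a red band near its top; this point lies on its axis, 25 mm above the handle's lower shoulder and 70 mm above the thin end's tip. Thin end: 8 mm in diameter, 45 mm long, slightly rounded tip. z along the key, from the tip to the handle.
- key_tip (a point): Tip of the key's thin end, on its axis, 70 mm below the middle of the handle.
- seat (a point): Centre of the mouth of the hole in the key's stand, on the stand's upper face, 55 mm above the worktop. The stand is a dark wooden block 60 x 60 mm, 55 mm high, fixed to the worktop; its hole is 11 mm wide with a 2 mm chamfer and 52 mm deep. With the key fully home the handle's shoulder rests on this face, so that the middle of the handle is 25 mm above this point.
- mug: Blue ceramic mug, 80 mm wide, 95 mm high, loose. Origin at the centre of its underside. Not part of the job.
- spice: Amber spice jar with a green cap, 46 mm wide, 105 mm high, loose. Origin at the centre of its underside. Not part of the job.
- basil: Basil plant in a black plastic pot, 92 mm wide, about 170 mm high with its leaves, loose. Origin at the centre of the pot's underside. Not part of the job.
Things that resemble listed ones, but are neither listed nor needed, are in the scene too. Several things look just like the part that bears seat: the one meant starts nearest to the robot's base.

How it is judged:
By the outcome, as a careful person would: the job done as asked, in the order asked, and still so for the second after the job is handed in, with the robot touching nothing.
It also fails if it takes over 64 s, if anything falls off the work surface, if the arm or the gripper's body presses on something with over 40 N, if the wrist force passes 120 N, or if a joint passes its speed limit or range.

## Working session

There is one attempt and no reset: what is moved stays moved. The work goes in short steps, Python scripts to look and compute and a tool call to move; the robot and the scene stay as the last step left them, time stands still between calls to the robot, and variables do not carry over. Pictures are saved under pics/ and viewed, at most 10 in all, crops included, and the job is handed in when it is done.

Besides the shell and the picture viewer there is one more tool, called after "Emit:" as a command line: name --pt "numbers of a row" for each row, then --argument value for the rest. drive_tool: Moves the arm, as the interface text tells. Its arguments: {"type":"object","properties":{"increments":{"type":"array"},"grip_force":{"type":"number"}},"required":["increments"]}

```bash
mkdir -p pics; cat > h.py <<'E'
import numpy as np, cv2
from workcell import arm
def grab(n):
    d=arm.read_camera(n); np.savez(f'/tmp/{n}.npz',**d); return d
def load(n): return dict(np.load(f'/tmp/{n}.npz'))
def ray(d,u,v):
    r=d['R'].T@np.linalg.inv(d['mtx'])@[u,v,1.]; return -d['R'].T@d['t'],r
def plane(d,u,v,z):
    c,r=ray(d,u,v); return c+r*(z-c[2])/r[2]
def proj(d,X):
    p=d['mtx']@(d['R']@np.array(X)+d['t']); return p[:2]/p[2]
def cloud(d):
    v,u=np.mgrid[:400,:640]; z=d['depth']
    P=np.stack([u*z,v*z,z],-1)@np.linalg.inv(d['mtx']).T
    return (P-d['t'])@d['R']
def save(n,im): cv2.imwrite('pics/'+n,im[...,::-1])
E
python3 - <<'E'
from h import *
print(arm.tcp_to_tips)
a=grab('top');b=grab('side')
for d in(a,b): print(-d['R'].T@d['t'],d['R'][2],d['mtx'][0,0])
save('top.png',a['image']);save('side.png',b['image'])
print(arm.observe())
E
```

```text
0.014
[ 0.41130983 -0.07625998  1.06321062] [ 0.13412936  0.02830982 -0.99055937] 413.1290590828789
[0.3054914  0.70195832 0.77031921] [ 0.24507291 -0.74144548 -0.62465821] 396.2797278094806
{'clock': 0.1, 'joint_pos': array([-5.90942754e+01,  2.20856597e+01,  3.86334273e-01, -2.57299829e-02,
       -6.84127038e+01, -1.48173394e+01]), 'qd': array([ 0.07797012,  0.02999134,  0.17822775,  0.15033326, -0.00743583,
       -0.00915515]), 'joint_torque': array([-6.25260400e-04, -3.93318415e+01,  1.88929027e+01,  4.19792086e+00,
       -2.57369087e-03,  4.11974625e-06]), 'tool_pos': array([ 0.17308146, -0.60002254,  0.24432852]), 'ee_rot': array([[-9.60881206e-01, -2.76960089e-01, -6.45980872e-04],
       [-2.76960825e-01,  9.60879348e-01,  1.89210161e-03],
       [ 9.66730494e-05,  1.99699627e-03, -9.99998001e-01]]), 'force': array([0.41982114, 0.18289784, 1.11286273]), 'wrist_torque': array([-0.00290167, -0.01970376, -0.00256222]), 'grasp_force': 0.0, 'finger_gap': 0.08540204194767254}
```

View pics/top.png

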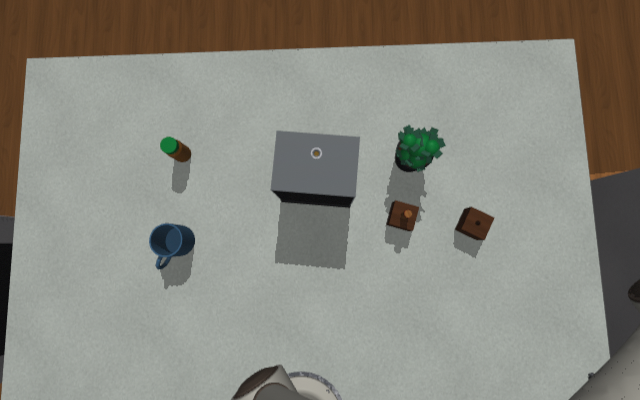

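View pics/side.png

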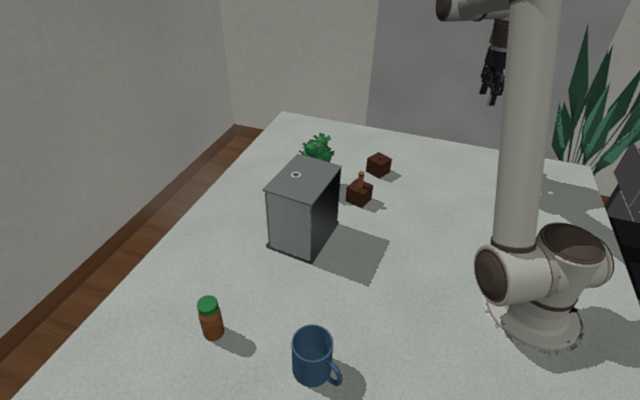

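The top view shows the dispenser with its white ring at (316,153), a stand with a dowel at (403,216) and an empty stand at (475,223). The basil is at (415,148), the spice jar at (175,149) and the mug at (172,241). The side view agrees: key stand at (360,190), empty stand at (379,164).

```bash
python3 - <<'E'
from h import *
a=load('top');b=load('side')
for n,d in(('top',a),('side',b)):
    P=cloud(d); im=d['image'].astype(int); ok=d['depth']>0
    inb=ok&(P[...,0]>.3)&(P[...,0]<.9)&(abs(P[...,1])<.6)
    # dispenser top
    m=inb&(abs(P[...,2]-.2)<.008)&(im.max(-1)-im.min(-1)<40)
    k,l,s,c=cv2.connectedComponentsWithStats(m.astype(np.uint8)); i=1+np.argmax(s[1:,4]); m=l==i
    cn=max(cv2.findContours(m.astype(np.uint8),0,2)[0],key=len)[:,0]
    q=np.array([plane(d,u,v,.2)[:2] for u,v in cn],np.float32)
    print(n,'disp',cv2.minAreaRect(q),'z',np.median(P[m][:,2]))
    # ring: bright within hull
    h=np.zeros((400,640),np.uint8);cv2.fillConvexPoly(h,cv2.convexHull(cn),1); h=cv2.erode(h,np.ones((9,9)))
    w=(h>0)&(im.min(-1)>135); k,l,s,c=cv2.connectedComponentsWithStats(cv2.morphologyEx(w.astype(np.uint8),3,np.ones((5,5))))
    for i in range(1,k):
        if s[i,4]>20: print('ring',s[i],c[i],plane(d,*c[i],.2))
    # stands
    br=inb&(im[...,0]>im[...,2]+15)&(im[...,0]>im[...,1]+10)
    t=br&(abs(P[...,2]-.055)<.006)
    k,l,s,c=cv2.connectedComponentsWithStats(t.astype(np.uint8))
    for i in range(1,k):
        if s[i,4]>60:
            cn=max(cv2.findContours((l==i).astype(np.uint8),0,2)[0],key=len)[:,0]
            q=np.array([plane(d,u,v,.055)[:2] for u,v in cn],np.float32); r=cv2.minAreaRect(q)
            print('stand',c[i],r,'dist',np.hypot(*r[0]))
    t=br&(P[...,2]>.07)&(P[...,2]<.15)
    k,l,s,c=cv2.connectedComponentsWithStats(t.astype(np.uint8))
    for i in range(1,k):
        if s[i,4]>15: print('key?',s[i],c[i],np.median(P[l==i],0),P[l==i][:,2].max(), plane(d,*c[i],.0975))
z=lambda d,u,v,w,h:cv2.resize(d['image'][v:v+h,u:u+w],None,fx=6,fy=6,interpolation=2)
save('crop.png',np.vstack([z(a,380,190,120,50),z(b,330,140,120,50)]))
E
```

```text
top disp ((0.586789608001709, -0.05361764132976532), (0.1800854504108429, 0.13136889040470123), 83.811279296875) z 0.20056814918040555
ring [311 148  11  11  62] [315.91935484 152.90322581] [ 0.60794957 -0.05611402  0.2       ]
stand [403.10261194 215.06529851] ((0.4816928505897522, -0.26176053285598755), (0.06082959473133087, 0.059132542461156845), 72.24015045166016) dist 0.5482212864075344
stand [477.07431341 222.82714055] ((0.458655446767807, -0.4368528127670288), (0.06153462827205658, 0.060123611241579056), 62.4073486328125) dist 0.6334076087893493
key? [169 141  14  16  67] [177.6119403  149.80597015] [0.65073099 0.28469297 0.07729007] 0.08555087588804532 [0.64831146 0.28039354 0.0975    ]
key? [401 209  11   9  70] [406.17142857 213.3       ] [ 0.48204152 -0.25929592  0.10448499] 0.11001275130414662 [ 0.48197567 -0.26057562  0.0975    ]
side disp ((0.5851137638092041, -0.047620244324207306), (0.19042938947677612, 0.13387338817119598), 83.80349731445312) z 0.19948707434189034
ring [291 172  10   6  46] [295.41304348 174.10869565] [ 0.6099299  -0.05650515  0.2       ]
stand [379.27894737 159.2       ] ((0.4572226405143738, -0.43050214648246765), (0.06401596963405609, 0.06454738974571228), 63.26863479614258) dist 0.6280005104495922
stand [359.75342466 187.54794521] ((0.481219619512558, -0.25700706243515015), (0.06342992931604385, 0.06165776029229164), 74.21341705322266) dist 0.5455501373341924
stand [211.87341772 324.91139241] ((0.6525412201881409, 0.3160476088523865), (0.04277314618229866, 0.021769922226667404), 33.79349136352539) dist 0.7250490570340319
key? [358 171   6  13  63] [360.55555556 177.23809524] [ 0.4820451  -0.25521332  0.09152209] 0.10631925016469496 [ 0.47992888 -0.24625047  0.0975    ]
key? [199 309  22  14 154] [210.18181818 317.16233766] [0.64798542 0.31778089 0.07778931] 0.09260904223755093 [0.64155493 0.32524666 0.0975    ]
```

View pics/crop.png

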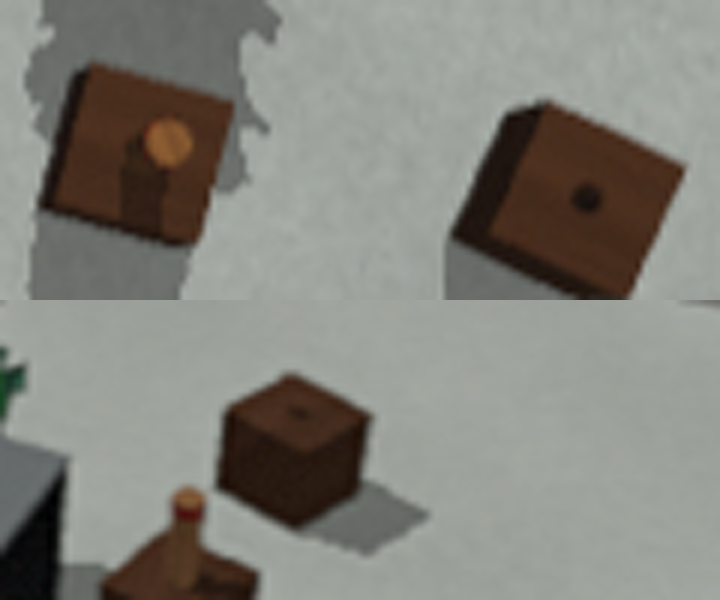

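Two stands could bear the seat. The one at top-view (403,216) is 0.55 m from the base and holds the red-banded key; the one at (475,223) is 0.63 m away and empty. The first is nearest the base and holds the key, so it is the one meant. The crop confirms this: dowel with red band in the left stand, bare hole in the right one.

The white ring lies 22 mm to +x of the dispenser's centre, so the cover faces +x. I'll move above the key.

Emit:
drive_tool --pt "100 13.8 15.2 0 0 0 0" --pt "100 13.8 15.2 0 0 0 0" --pt "100 13.8 15.2 0 0 0 0" --pt "100 13.8 15.2 0 0 0 0" --pt "100 13.8 15.2 0 0 0 0" --grip_force 40

```text
clock: 0.52
tool_pos: [0.312, -0.4466, 0.2449]
ee_rot: [[-0.961, -0.277, -0.0], [-0.277, 0.961, 0.001], [0.0, 0.001, -1.0]]
force: [0.2, -0.3, -0.3]
finger_gap: 0.0853
grasp_force: 0.0
```

Emit:
drive_tool --pt "100 13.8 15.2 0 0 0 0" --pt "100 13.8 15.2 0 0 0 0" --pt "100 13.8 15.2 0 0 0 0" --pt "100 13.8 15.2 0 0 0 0" --pt "100 13.8 15.2 0 0 0 0"

```text
clock: 0.93
tool_pos: [0.4502, -0.2944, 0.2451]
ee_rot: [[-0.961, -0.278, -0.0], [-0.278, 0.961, 0.0], [0.0, 0.0, -1.0]]
force: [0.5, -0.3, 0.9]
finger_gap: 0.0851
grasp_force: 0.0
```

```bash
python3 - <<'E'
from h import *
s=arm.observe();print(s['clock'],s['tool_pos'],s['ee_rot'].round(3))
w=grab('wrist');print(-w['R'].T@w['t'],w['R'].round(3))
save('w1.png',w['image'])
a=load('top');b=load('side')
# key top disc: warm bright pixels in top view; red band/top in side view
def tri(u1,u2):
    c,r=ray(a,*u1);e,q=ray(b,*u2); A=np.stack([r,-q],1); s=np.linalg.lstsq(A,e-c,rcond=None)[0]; return c+s[0]*r,e+s[1]*q
for d,(u,v,ww,hh) in((a,(395,200,25,25)),(b,(350,165,20,20))):
    im=d['image'].astype(int)[v:v+hh,u:u+ww]; m=(im[...,0]>115)&(im[...,0]>im[...,2]+50)
    y,x=np.nonzero(m);print('bright',x.mean()+u,y.mean()+v,m.sum(),plane(d,x.mean()+u,y.mean()+v,.105))
print('ring tri',*tri((315.92,152.9),(295.41,174.11)))
E
```

```text
0.9333 [ 0.45018902 -0.29438662  0.24512817] [[-0.961 -0.278 -0.   ]
 [-0.278  0.961  0.   ]
 [ 0.     0.    -1.   ]]
[ 0.38438094 -0.31235782  0.37318114] [[-0.277  0.961  0.   ]
 [ 0.925  0.267  0.27 ]
 [ 0.259  0.075 -0.963]]
bright 407.77777777777777 213.22222222222223 36 [ 0.48152052 -0.26283504  0.105     ]
bright 361.2857142857143 172.57142857142858 7 [ 0.48180006 -0.25970359  0.105     ]
ring tri [ 0.60791648 -0.05611965  0.20017593] [ 0.60962806 -0.05573262  0.20057487]
```

View pics/w1.png

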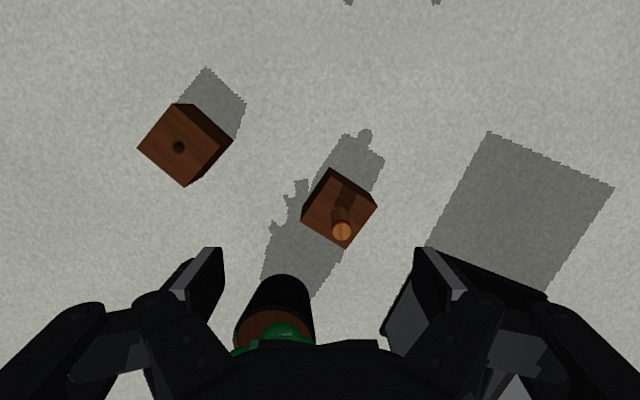

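The wrist view shows the key top at (342,231) on its stand, the empty stand at (185,145), and the basil pot at (275,310), clear of the fingers.

```bash
python3 - <<'E'
from h import *
w=load('wrist')
im=w['image'].astype(int);m=np.zeros((400,640),bool);m[215:248,325:360]=1
m&=(im[...,0]>130)&(im[...,0]>im[...,2]+50)
y,x=np.nonzero(m);print(x.mean(),y.mean(),m.sum(),plane(w,x.mean(),y.mean(),.105))
P=cloud(w);t=(abs(P[...,2]-.055)<.006)&(im[...,0]>im[...,2]+10);k,l,s,c=cv2.connectedComponentsWithStats(t.astype(np.uint8))
for i in range(1,k):
    if s[i,4]>200:
        cn=max(cv2.findContours((l==i).astype(np.uint8),0,2)[0],key=len)[:,0]
        print(c[i],cv2.minAreaRect(np.array([plane(w,u,v,.055)[:2] for u,v in cn],np.float32)))
E
```

```text
341.8666666666667 231.42962962962963 135 [ 0.48251384 -0.26122126  0.105     ]
[178.04055906 145.58070704] ((0.4590742886066437, -0.43608003854751587), (0.06075694039463997, 0.06178831309080124), 62.447025299072266)
[337.24784988 210.23612197] ((0.4825739860534668, -0.2620126008987427), (0.060687024146318436, 0.060722921043634415), 72.69782257080078)
```

```bash
python3 - <<'E'
from h import *
a=load('top');P=cloud(a);im=a['image'].astype(int)
g=(im[...,1]>im[...,0]+20)&(im[...,1]>im[...,2]+15)&(P[...,1]<-.15)&(P[...,0]>.4)&(P[...,2]>.03)
print(np.percentile(P[g],[0,2,50,98,100],axis=0))
E
```

```text
[[ 0.57621747 -0.33864213  0.08403672]
 [ 0.58800333 -0.33157786  0.12436785]
 [ 0.6263055  -0.28426635  0.16166112]
 [ 0.66924958 -0.24567544  0.17040389]
 [ 0.68065468 -0.23977748  0.1731328 ]]
```

Emit:
drive_tool --pt "100 3.2 3.3 0 0 0 0" --pt "100 3.2 3.3 0 0 0 0" --pt "100 3.2 3.3 -3 0 0 0" --pt "100 3.2 3.3 -6 0 0 0" --pt "100 3.2 3.3 -8 0 0 0"

```text
clock: 1.4
tool_pos: [0.48, -0.2627, 0.1626]
ee_rot: [[-0.961, -0.277, -0.003], [-0.277, 0.961, 0.002], [0.002, 0.002, -1.0]]
force: [0.3, 1.1, -0.5]
finger_gap: 0.0853
grasp_force: 0.0
```

Leaves start at x = 0.576, so the gripper is clear of them. I'll descend and close.

Emit:
drive_tool --pt "100 0 0 -2 0 0 0" --pt "100 0 0 -4 0 0 0" --pt "100 0 0 -6 0 0 0" --pt "100 0 0 -8.3 0 0 0" --pt "100 0 0 -8.3 0 0 0"

```text
clock: 1.82
tool_pos: [0.4778, -0.2627, 0.0778]
ee_rot: [[-0.961, -0.276, -0.009], [-0.276, 0.961, 0.003], [0.008, 0.006, -1.0]]
force: [-1.1, -0.3, -0.3]
finger_gap: 0.0855
grasp_force: 0.0
```

Emit:
drive_tool --pt "50 0 0 0 0 0 0" --pt "40 0 0 0 0 0 0" --pt "35 0 0 0 0 0 0" --pt "30 0 0 0 0 0 0" --pt "28 0 0 0 0 0 0"

```text
clock: 2.23
tool_pos: [0.4818, -0.2637, 0.0835]
ee_rot: [[-0.961, -0.277, 0.002], [-0.277, 0.961, -0.001], [-0.002, -0.001, -1.0]]
force: [1.1, 0.8, 0.0]
finger_gap: 0.0255
grasp_force: 0.0
```

Emit:
drive_tool --pt "25 0 0 0 0 0 0" --pt "20 0 0 0 0 0 0" --pt "15 0 0 0 0 0 0" --pt "10 0 0 0 0 0 0" --pt "5 0 0 0 0 0 0"

```text
clock: 2.65
tool_pos: [0.4815, -0.2636, 0.0831]
ee_rot: [[-0.961, -0.277, 0.001], [-0.277, 0.961, -0.0], [-0.001, -0.001, -1.0]]
force: [-2.1, 1.6, 5.5]
finger_gap: 0.0173
grasp_force: 38.9
```

Emit:
drive_tool --pt "0 0 0 1 0 0 0" --pt "0 0 0 2.5 0 0 0" --pt "0 0 0 4 0 0 0" --pt "0 0 0 6 0 0 0" --pt "0 0 0 8 0 0 0"

```text
clock: 3.07
tool_pos: [0.4807, -0.2633, 0.1629]
ee_rot: [[-0.961, -0.277, -0.001], [-0.277, 0.961, 0.001], [0.001, 0.001, -1.0]]
force: [0.4, 0.1, -0.7]
finger_gap: 0.017
grasp_force: 39.0
```

Emit:
drive_tool --pt "0 0 0 4 0 0 0" --pt "0 0 0 8 0 0 0" --pt "0 0 0 12 0 0 0" --pt "0 0 0 14.5 0 0 0" --pt "0 0 0 14.5 0 0 0"

```text
clock: 3.48
tool_pos: [0.4835, -0.2647, 0.3148]
ee_rot: [[-0.961, -0.278, 0.013], [-0.278, 0.961, -0.005], [-0.011, -0.008, -1.0]]
force: [-0.1, -0.9, 1.1]
finger_gap: 0.0171
grasp_force: 39.1
```

Emit:
drive_tool --pt "0 2 3.3 0 0 0 0" --pt "0 4.5 7 0 0 0 0" --pt "0 6.8 11 0 0 0 0" --pt "0 6.8 11 0 0 0 0" --pt "0 6.8 11 0 0 0 0"

```text
clock: 3.9
tool_pos: [0.55, -0.1511, 0.3062]
ee_rot: [[-0.96, -0.281, -0.002], [-0.281, 0.96, 0.001], [0.001, 0.001, -1.0]]
force: [-0.2, -1.0, -0.2]
finger_gap: 0.0172
grasp_force: 39.2
```

```bash
python3 - <<'E'
from h import *
s=arm.observe();print(s['clock'],s['tool_pos'],s['finger_gap'],s['force'])
n=0
tiles=[]
for c in('side','top','wrist'):
    d=grab(c);p=s['tool_pos'].copy();p[2]-=.03;u=proj(d,p);print(c,u, proj(d,[*s['tool_pos'][:2],s['tool_pos'][2]-.073]))
    x,y=np.clip(u.astype(int)-[65,50],0,[510,300]);print(x,y)
    tiles.append(cv2.resize(d['image'][y:y+100,x:x+130],None,fx=3,fy=3,interpolation=2))
tiles.append(cv2.resize(load('wrist')['image'],(390,300)))
save('held.png',np.vstack([np.hstack(tiles[:2]),np.hstack(tiles[2:])]))
E
```

```text
3.9 [ 0.55001744 -0.15110695  0.30624575] 0.017160671792931924 [-0.20598007 -1.02561878 -0.20937876]
side [330.91016514 134.09873236] [330.15580368 148.76763994]
265 84
top [364.71513818 172.18015133] [362.83366761 175.91030476]
299 122
wrist [319.17730746 241.49544295] [318.88360031 215.53428136]
254 191
```

View pics/held.png

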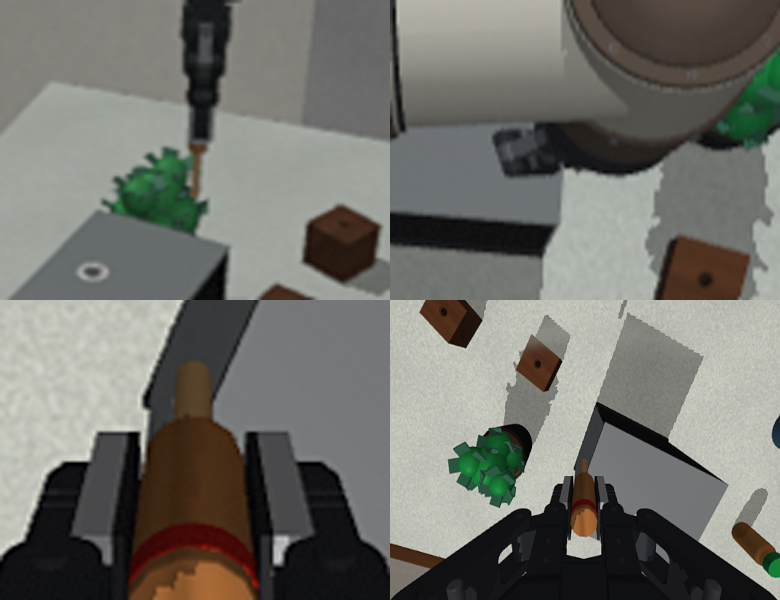

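Side view: the key hangs upright with its tip at (330,150), within 1 px of the prediction. The wrist view shows the tip at (318,211), on the tool axis, and the emptied seat is visible in the top view at (405,215). Next I'll move over the hole.

Emit:
drive_tool --pt "0 1.5 2.5 0 0 0 0" --pt "0 3 5 0 0 0 0" --pt "0 4.5 7.5 0 0 0 0" --pt "0 5.8 9.4 0 0 0 0" --pt "0 5.8 9.4 0 0 0 0"

```text
clock: 4.47
tool_pos: [0.6085, -0.058, 0.3065]
ee_rot: [[-0.96, -0.278, -0.0], [-0.278, 0.96, 0.0], [-0.0, 0.0, -1.0]]
force: [-0.2, -0.2, -0.5]
finger_gap: 0.0168
grasp_force: 39.2
```

Emit:
drive_tool --pt "0 0 0 -0.5 0 0 0" --pt "0 0 0 -1 0 0 0" --pt "0 0 0 -1.5 0 0 0" --pt "0 0 0 -1.5 0 0 0" --pt "0 0 0 -1.5 0 0 0"

```text
clock: 4.88
tool_pos: [0.6066, -0.0605, 0.2919]
ee_rot: [[-0.961, -0.276, -0.001], [-0.276, 0.961, -0.0], [0.001, 0.0, -1.0]]
force: [0.0, -0.9, 0.1]
finger_gap: 0.0168
grasp_force: 39.2
```

```bash
python3 - <<'E'
from h import *
s=arm.observe();T=s['tool_pos'];print(s['clock'],T,s['force'],s['ee_rot'].round(4))
tiles=[]
for c in('side','wrist'):
    d=grab(c);u=proj(d,[T[0],T[1],T[2]-.073]);v=proj(d,[.608,-.0565,.2]);print(c,u,v)
    x,y=np.clip(u.astype(int)-[32,32],0,[575,335]);print(x,y)
    tiles.append(cv2.resize(d['image'][y:y+65,x:x+65],None,fx=6,fy=6,interpolation=2))
save('hole.png',np.hstack(tiles))
a=load('top');im=a['image'].astype(int)[205:228,392:418].sum(-1)
y,x=np.nonzero(im<90);print('seat px',len(x),x.mean()+392,y.mean()+205,plane(a,x.mean()+392,y.mean()+205,.053))
E
```

```text
4.8833 [ 0.60657837 -0.06048733  0.29190662] [ 0.04559146 -0.9332611   0.06317553] [[-9.612e-01 -2.759e-01 -1.000e-03]
 [-2.759e-01  9.612e-01 -2.000e-04]
 [ 1.000e-03  1.000e-04 -1.000e+00]]
side [297.17923338 167.26540746] [296.13013095 174.26758455]
265 135
wrist [316.22636541 212.47593472] [321.06758507 207.41550639]
284 180
seat px 20 398.5 214.7 [ 0.48225619 -0.25035566  0.053     ]
```

View pics/hole.png

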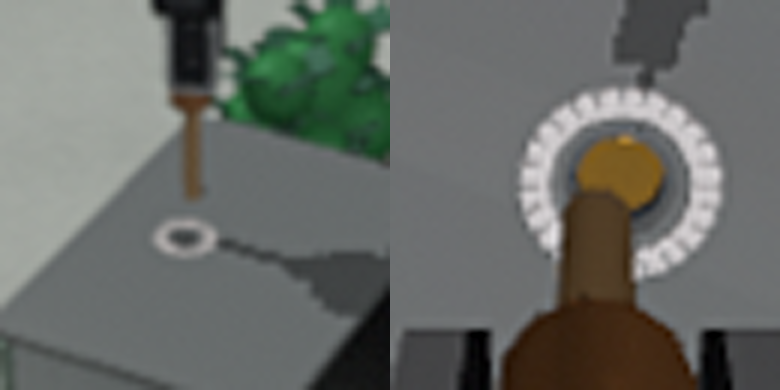

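The wrist view shows the ring centred at (322.7,210.5) and the brass catch inside it, with the key tip at about (318.5,217). The side view puts the tip at (297,167), above the ring at (296,174). A small correction is left, so I'll check that the arm has settled.

```bash
python3 - <<'E'
from h import *
for i in range(3):
    d=arm.read_camera('wrist');s=arm.observe();T=s['tool_pos'];print(s['clock'],T.round(5),proj(d,T-[0,0,.073]).round(1))
w=d;im=w['image'].astype(int);m=np.zeros((400,640),np.uint8);m[185:235,300:350]=im[185:235,300:350].min(-1)>140
p=np.argwhere(m)[:,::-1];q=np.array([plane(w,u,v,.2)[:2] for u,v in p])
c,r=cv2.minEnclosingCircle(q.astype(np.float32));print('ring',c,r,proj(w,[*c,.2]))
# thin end: brown columns per row
for v in range(208,232,2):
    row=im[v,300:345];k=np.nonzero((row[:,0]>row[:,2]+25)&(row[:,0]<125))[0]+300
    print(v,k.min() if len(k) else 0,k.max() if len(k) else 0,len(k))
save('hole2.png',cv2.resize(w['image'][180:245,284:349],None,fx=8,fy=8,interpolation=0))
E
```

```text
5.0333 [ 0.6072  -0.05993  0.29273] [316.6 213.4]
5.0833 [ 0.60725 -0.05979  0.29271] [316.5 213.2]
5.1333 [ 0.60728 -0.05964  0.29271] [316.5 213.2]
ring (0.610090434551239, -0.055158160626888275) 0.012496422044932842 [321.48114064 209.60969791]
208 315 328 12
210 315 328 12
212 316 326 9
214 314 323 10
216 313 323 11
218 313 323 11
220 313 323 11
222 313 323 11
224 313 323 11
226 313 323 11
228 313 324 12
230 312 324 13
```

Emit:
drive_tool --pt "0 0.15 0.28 0 0 0 0" --pt "0 0.15 0.28 0 0 0 0" --pt "0 0.15 0.28 -0.5 0 0 0" --pt "0 0.15 0.28 -0.5 0 0 0" --pt "0 0.15 0.28 -0.5 0 0 0"

```text
clock: 5.55
tool_pos: [0.6085, -0.0566, 0.2867]
ee_rot: [[-0.961, -0.277, -0.001], [-0.277, 0.961, -0.0], [0.001, 0.0, -1.0]]
force: [-0.3, 0.3, -0.3]
finger_gap: 0.0171
grasp_force: 39.2
```

```bash
python3 - <<'E'
from h import *
b=grab('side');s=arm.observe();T=s['tool_pos'];print(s['clock'],T.round(4),s['force'].round(2))
im=b['image'].astype(float)
print('pred tip',proj(b,T-[0,0,.073]),'ring',proj(b,[.608,-.0562,.2]))
wt=(im[...,0]-im[...,2]).clip(0); 
for v in range(158,176,2):
    r=wt[v,285:312]; r=np.where(r>12,r,0); print(v,(r@np.arange(285,312)/r.sum()).round(2) if r.sum() else None,(r>0).sum())
w=grab('wrist');T=arm.observe()['tool_pos'];print(T.round(4),'pred tip',proj(w,T-[0,0,.073]))
save('hole3.png',np.hstack([cv2.resize(b['image'][140:200,265:330],(520,480),interpolation=2)[:,:400],cv2.resize(w['image'][185:245,284:334],(400,480),interpolation=2)]))
E
```

```text
5.6 [ 0.6086 -0.0567  0.287 ] [ 0.18 -0.88  0.82]
pred tip [295.87453601 169.54312906] ring [296.08643283 174.3317909 ]
158 295.12 3
160 295.13 3
162 295.14 3
164 295.12 3
166 295.14 3
168 295.13 3
170 295.44 2
172 None 0
174 None 0
[ 0.6087 -0.0567  0.2872] pred tip [316.26354117 213.46004758]
```

View pics/hole3.png

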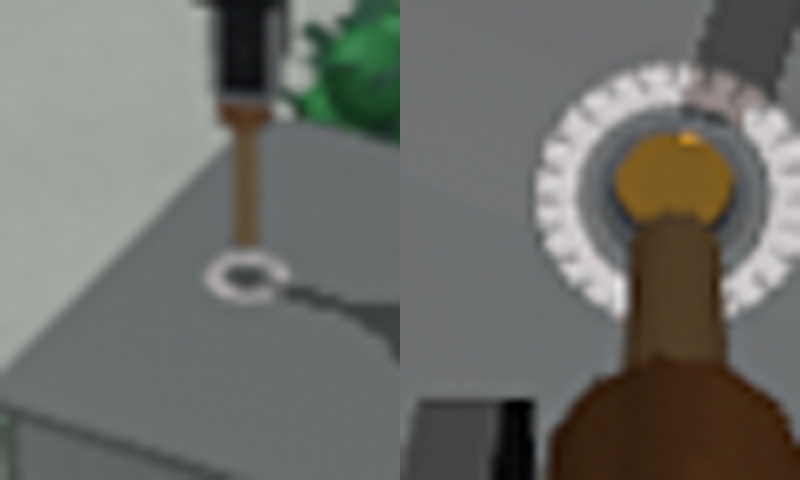

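The key lines up with the ring in both views: side tip column 295.6 against ring 296, and the wrist projection within 1 px. I'll lower it gently while watching the force.

Emit:
drive_tool --pt "0 0 0 -0.3 0 0 0" --pt "0 0 0 -0.6 0 0 0" --pt "0 0 0 -0.9 0 0 0" --pt "0 0 0 -1.2 0 0 0" --pt "0 0 0 -1.4 0 0 0"

```text
clock: 6.07
tool_pos: [0.6085, -0.0567, 0.2727]
ee_rot: [[-0.961, -0.277, -0.001], [-0.277, 0.961, 0.0], [0.001, 0.0, -1.0]]
force: [0.6, -1.4, -0.5]
finger_gap: 0.0169
grasp_force: 39.2
```

Emit:
drive_tool --pt "0 0 0 -0.1 0 0 0" --pt "0 0 0 -0.2 0 0 0" --pt "0 0 0 -0.3 0 0 0" --pt "0 0 0 -0.4 0 0 0" --pt "0 0 0 -0.5 0 0 0"

```text
clock: 6.48
tool_pos: [0.6088, -0.0567, 0.2683]
ee_rot: [[-0.961, -0.277, 0.0], [-0.277, 0.961, 0.0], [-0.0, -0.0, -1.0]]
force: [-0.3, 0.3, 0.1]
finger_gap: 0.0171
grasp_force: 39.2
```

Emit:
drive_tool --pt "0 0 0 -0.1 0 0 0" --pt "0 0 0 -0.2 0 0 0" --pt "0 0 0 -0.3 0 0 0" --pt "0 0 0 -0.4 0 0 0" --pt "0 0 0 -0.4 0 0 0"

```text
clock: 6.9
tool_pos: [0.6086, -0.0567, 0.264]
ee_rot: [[-0.961, -0.277, -0.001], [-0.277, 0.961, 0.0], [0.0, 0.0, -1.0]]
force: [-0.8, 1.2, 0.2]
finger_gap: 0.017
grasp_force: 39.2
```

Emit:
drive_tool --pt "0 0 0 -0.1 0 0 0" --pt "0 0 0 -0.2 0 0 0" --pt "0 0 0 -0.3 0 0 0" --pt "0 0 0 -0.3 0 0 0" --pt "0 0 0 -0.3 0 0 0"

```text
clock: 7.32
tool_pos: [0.6087, -0.0567, 0.2613]
ee_rot: [[-0.961, -0.277, -0.0], [-0.277, 0.961, 0.0], [0.0, 0.0, -1.0]]
force: [0.0, -0.5, -1.2]
finger_gap: 0.0173
grasp_force: 39.4
```

Emit:
drive_tool --pt "0 0 0 -0.1 0 0 0" --pt "0 0 0 -0.2 0 0 0" --pt "0 0 0 -0.3 0 0 0" --pt "0 0 0 -0.3 0 0 0" --pt "0 0 0 -0.3 0 0 0"

```text
clock: 7.73
tool_pos: [0.6089, -0.0567, 0.26]
ee_rot: [[-0.961, -0.278, 0.002], [-0.278, 0.961, -0.0], [-0.002, -0.001, -1.0]]
force: [-2.5, 1.0, 5.1]
finger_gap: 0.0174
grasp_force: 39.8
```

Emit:
drive_tool --pt "0 0 0 -0.1 0 0 0" --pt "0 0 0 -0.2 0 0 0" --pt "0 0 0 -0.3 0 0 0" --pt "0 0 0 -0.3 0 0 0" --pt "0 0 0 -0.3 0 0 0"

```text
clock: 8.15
tool_pos: [0.609, -0.0567, 0.2575]
ee_rot: [[-0.961, -0.278, 0.002], [-0.278, 0.961, -0.0], [-0.002, -0.001, -1.0]]
force: [-2.2, 1.3, 7.0]
finger_gap: 0.0171
grasp_force: 40.0
```

Contact came at TCP z of about 0.260, and the force is 7 N about 3 mm in. Pressing a little further.

Emit:
drive_tool --pt "0 0 0 -0.05 0 0 0" --pt "0 0 0 -0.1 0 0 0" --pt "0 0 0 -0.15 0 0 0" --pt "0 0 0 -0.2 0 0 0" --pt "0 0 0 -0.2 0 0 0"

```text
clock: 8.57
tool_pos: [0.609, -0.0567, 0.2558]
ee_rot: [[-0.961, -0.278, 0.003], [-0.278, 0.961, -0.001], [-0.002, -0.001, -1.0]]
force: [-2.9, 1.5, 8.3]
finger_gap: 0.0169
grasp_force: 40.0
```

```bash
python3 - <<'E'
from h import *
b=grab('side');a=grab('top');s=arm.observe();print(s['clock'],s['tool_pos'],s['force'])
for n,d in(('s',b),('t',a)):
    im=d['image'].astype(int);P=cloud(d);g=(im[...,1]>im[...,0]+15)&(im[...,1]>im[...,2]+10)&(abs(P[...,1]+.05)<.11)&(P[...,0]>.62)
    print(n,g.sum(),P[g].min(0) if g.any() else 0,P[g].max(0) if g.any() else 0)
E
```

```text
8.6667 [ 0.60902674 -0.05673998  0.25584195] [-2.76729103  0.52824629  7.31951089]
s 94 [ 0.66325525 -0.14792544  0.16993169] [0.68789422 0.02319851 0.18805668]
t 100 [ 0.6533392  -0.14726826  0.1272379 ] [ 0.68432775 -0.10794728  0.18771601]
```

Emit:
drive_tool --pt "0 0 0 -0.03 0 0 0" --pt "0 0 0 -0.03 0 0 0" --pt "0 0 0 -0.03 0 0 0" --pt "0 0 0 -0.03 0 0 0" --pt "0 0 0 -0.03 0 0 0"

```text
clock: 9.08
tool_pos: [0.6091, -0.0567, 0.2556]
ee_rot: [[-0.961, -0.278, 0.003], [-0.278, 0.961, -0.0], [-0.003, -0.001, -1.0]]
force: [-1.7, 1.7, 7.3]
finger_gap: 0.0169
grasp_force: 40.0
```

```bash
python3 - <<'E'
from h import *
b=grab('side');a=grab('top');s=arm.observe();print(s['clock'],s['tool_pos'],s['force'])
for n,d in(('s',b),('t',a)):
    im=d['image'].astype(int);P=cloud(d);g=(im[...,1]>im[...,0]+15)&(im[...,1]>im[...,2]+10)&(abs(P[...,1]+.05)<.11)&(P[...,0]>.62)
    print(n,g.sum(),P[g].min(0) if g.any() else 0,P[g].max(0) if g.any() else 0)
E
```

```text
9.1833 [ 0.60903314 -0.05674528  0.25558704] [-3.05230037  1.173791    8.06637744]
s 1265 [ 0.66137812 -0.15734023  0.00071937] [0.8802289  0.02171497 0.14189184]
t 598 [ 0.63328883 -0.15703651  0.05142437] [ 0.77927059 -0.10240392  0.33808144]
```

The cover is swinging down (reaching x = 0.88, top below 0.14). I'll withdraw straight up and go back over the stand.

Emit:
drive_tool --pt "0 0 0 0.8 0 0 0" --pt "0 0 0 1.8 0 0 0" --pt "0 0 0 3 0 0 0" --pt "0 0 0 4.2 0 0 0" --pt "0 0 0 5 0 0 0"

```text
clock: 9.6
tool_pos: [0.609, -0.0568, 0.3043]
ee_rot: [[-0.961, -0.277, 0.001], [-0.277, 0.961, 0.0], [-0.001, -0.0, -1.0]]
force: [0.3, -0.2, 0.9]
finger_gap: 0.0173
grasp_force: 39.2
```

Emit:
drive_tool --pt "0 -2 -3.2 0.5 0 0 0" --pt "0 -4 -6.5 0.5 0 0 0" --pt "0 -6 -9.7 0.5 0 0 0" --pt "0 -8 -13 0.5 0 0 0" --pt "0 -10 -16.3 0.5 0 0 0"

```text
clock: 10.02
tool_pos: [0.5075, -0.2208, 0.3081]
ee_rot: [[-0.961, -0.278, -0.0], [-0.278, 0.961, 0.0], [0.0, 0.0, -1.0]]
force: [0.6, -0.3, -0.2]
finger_gap: 0.017
grasp_force: 39.2
```

Emit:
drive_tool --pt "0 -1.6 -2.6 0 0 0 0" --pt "0 -2.7 -4.3 0 0 0 0" --pt "0 -2.7 -4.3 0 0 0 0" --pt "0 -2.7 -4.3 0 0 0 0" --pt "0 -2.7 -4.3 0 0 0 0"

```text
clock: 10.43
tool_pos: [0.482, -0.2624, 0.3079]
ee_rot: [[-0.961, -0.277, 0.0], [-0.277, 0.961, 0.0], [-0.0, 0.0, -1.0]]
force: [0.5, -0.2, -0.5]
finger_gap: 0.017
grasp_force: 39.2
```

```bash
python3 - <<'E'
from h import *
w=grab('wrist');b=grab('side');s=arm.observe();T=s['tool_pos'];print(s['clock'],T,s['finger_gap'])
P=cloud(w);im=w['image'].astype(int);t=(abs(P[...,2]-.055)<.006)&(im[...,0]>im[...,2]+8);k,l,st,c=cv2.connectedComponentsWithStats(t.astype(np.uint8))
for i in range(1,k):
    if st[i,4]>200: 
        cn=max(cv2.findContours((l==i).astype(np.uint8),0,2)[0],key=len)[:,0]
        print(c[i],cv2.minAreaRect(np.array([plane(w,u,v,.055)[:2] for u,v in cn],np.float32)))
print('tip pred',proj(w,T-[0,0,.073]),proj(b,T-[0,0,.073]),'seat',proj(w,[.4815,-.2626,.055]))
save('back.png',np.hstack([cv2.resize(w['image'][140:290,230:410],(480,400)),cv2.resize(b['image'][100:250,250:370],(320,400))]))
im=b['image'].astype(int);P=cloud(b);g=(im[...,1]>im[...,0]+15)&(im[...,1]>im[...,2]+10)&(abs(P[...,1]+.05)<.11)&(P[...,0]>.62)
print(P[g].min(0),P[g].max(0))
E
```

```text
10.5333 [ 0.48233125 -0.26190667  0.30786523] 0.016831500621321556
[178.10421836 105.52959943] ((0.45961254835128784, -0.43598321080207825), (0.061461955308914185, 0.06121557950973511), 62.40052032470703)
[317.31236628 165.94522893] ((0.4829626977443695, -0.2616581916809082), (0.059987545013427734, 0.06036371737718582), 72.51504516601562)
tip pred [316.87928729 213.79726794] [365.691628  133.2789562] seat [316.91375648 165.22002634]
[ 0.65827029 -0.1594502   0.01482576] [0.82306998 0.02290046 0.05332373]
```

View pics/back.png

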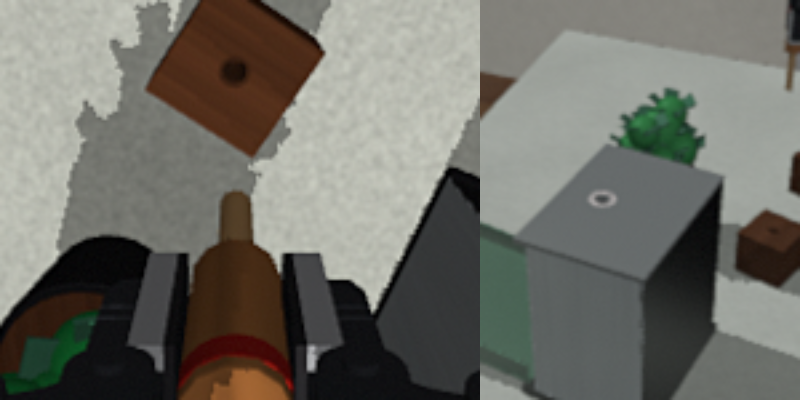

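The wrist view shows the seat hole at (317,166) and the key tip at about (318,213), upright. The side view shows the green cover lying down at lower left. I'll go down to just above the seat.

Emit:
drive_tool --pt "0 -0.07 -0.13 -3.5 0 0 0" --pt "0 -0.07 -0.13 -7 0 0 0" --pt "0 -0.07 -0.13 -10.5 0 0 0" --pt "0 -0.07 -0.13 -14 0 0 0" --pt "0 -0.07 -0.13 -16 0 0 0"

```text
clock: 10.95
tool_pos: [0.4796, -0.2622, 0.144]
ee_rot: [[-0.961, -0.278, -0.005], [-0.278, 0.961, 0.002], [0.005, 0.004, -1.0]]
force: [-0.3, -0.3, 0.1]
finger_gap: 0.0169
grasp_force: 39.2
```

Emit:
drive_tool --pt "0 0 0 0 0 0 0" --pt "0 0 0 0 0 0 0" --pt "0 0 0 0 0 0 0" --pt "0 0 0 0 0 0 0"

```text
clock: 11.28
tool_pos: [0.4827, -0.2641, 0.1502]
ee_rot: [[-0.961, -0.278, 0.004], [-0.278, 0.961, -0.001], [-0.004, -0.002, -1.0]]
force: [-0.3, 0.6, -0.4]
finger_gap: 0.0166
grasp_force: 39.2
```

```bash
python3 - <<'E'
from h import *
w=grab('wrist');b=grab('side');s=arm.observe();T=s['tool_pos'];print(s['clock'],T,s['force'])
print('tip pred',proj(w,T-[0,0,.073]),proj(b,T-[0,0,.073]),'seat',proj(w,[.483,-.2617,.055]),proj(b,[.482,-.262,.055]))
save('seat.png',np.hstack([cv2.resize(w['image'][170:240,285:355],(400,400),interpolation=2),cv2.resize(b['image'][160:220,330:390],(400,400),interpolation=2)]))
E
```

```text
11.3833 [ 0.48210381 -0.26412242  0.14986954] [-0.74691238  0.40939685 -0.7807626 ]
tip pred [316.84405422 211.80834533] [360.67139186 179.47193204] seat [319.82327944 204.27338065] [359.86941849 185.71070615]
```

View pics/seat.png

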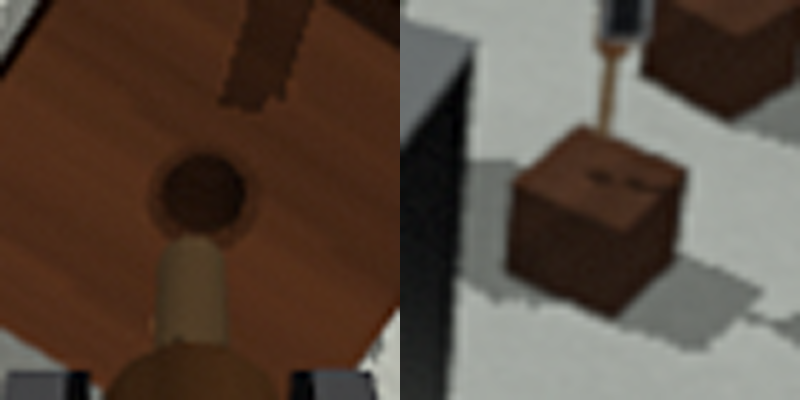

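The wrist view shows the hole at (320.7,203.8) and the tip at (318.4,217), so the tip needs about 1 mm in +y. Descending slowly.

Emit:
drive_tool --pt "0 0 0.11 0 0 0 0" --pt "0 0 0.11 -0.5 0 0 0" --pt "0 0 0.11 -1 0 0 0" --pt "0 0 0.11 -1.5 0 0 0" --pt "0 0 0.11 -1.5 0 0 0"

```text
clock: 11.8
tool_pos: [0.4801, -0.2626, 0.1315]
ee_rot: [[-0.961, -0.277, -0.003], [-0.277, 0.961, 0.001], [0.002, 0.002, -1.0]]
force: [-0.6, 0.5, -1.6]
finger_gap: 0.0164
grasp_force: 39.2
```

Emit:
drive_tool --pt "0 0 0 -0.3 0 0 0" --pt "0 0 0 -0.6 0 0 0" --pt "0 0 0 -0.9 0 0 0" --pt "0 0 0 -1.2 0 0 0" --pt "0 0 0 -1.4 0 0 0"

```text
clock: 12.22
tool_pos: [0.4809, -0.2629, 0.1185]
ee_rot: [[-0.961, -0.277, -0.0], [-0.277, 0.961, 0.0], [0.0, 0.0, -1.0]]
force: [0.2, -0.1, 0.1]
finger_gap: 0.0167
grasp_force: 39.2
```

Emit:
drive_tool --pt "0 0 0 -0.6 0 0 0" --pt "0 0 0 -1.2 0 0 0" --pt "0 0 0 -1.8 0 0 0" --pt "0 0 0 -2.4 0 0 0" --pt "0 0 0 -2.8 0 0 0"

```text
clock: 12.63
tool_pos: [0.4806, -0.2628, 0.0899]
ee_rot: [[-0.961, -0.277, -0.001], [-0.277, 0.961, 0.0], [0.001, 0.001, -1.0]]
force: [0.6, 0.5, -0.6]
finger_gap: 0.0175
grasp_force: 39.2
```

Emit:
drive_tool --pt "0 0 0 -0.1 0 0 0" --pt "0 0 0 -0.2 0 0 0" --pt "0 0 0 -0.3 0 0 0" --pt "0 0 0 -0.4 0 0 0" --pt "0 0 0 -0.5 0 0 0"

```text
clock: 13.05
tool_pos: [0.4812, -0.263, 0.0862]
ee_rot: [[-0.961, -0.277, 0.001], [-0.277, 0.961, -0.0], [-0.001, -0.0, -1.0]]
force: [0.5, -0.6, -0.6]
finger_gap: 0.0171
grasp_force: 39.2
```

Emit:
drive_tool --pt "0 0 0 -0.1 0 0 0" --pt "0 0 0 -0.2 0 0 0" --pt "0 0 0 -0.3 0 0 0" --pt "0 0 0 -0.3 0 0 0" --pt "0 0 0 -0.3 0 0 0"

```text
clock: 13.47
tool_pos: [0.4811, -0.2629, 0.0831]
ee_rot: [[-0.961, -0.277, 0.0], [-0.277, 0.961, -0.0], [-0.0, -0.0, -1.0]]
force: [-0.8, 0.6, -0.2]
finger_gap: 0.0169
grasp_force: 39.4
```

Emit:
drive_tool --pt "0 0 0 -0.05 0 0 0" --pt "0 0 0 -0.1 0 0 0" --pt "0 0 0 -0.15 0 0 0" --pt "0 0 0 -0.15 0 0 0" --pt "0 0 0 -0.15 0 0 0"

```text
clock: 13.88
tool_pos: [0.4812, -0.2629, 0.083]
ee_rot: [[-0.961, -0.278, 0.001], [-0.278, 0.961, -0.001], [-0.0, -0.001, -1.0]]
force: [-3.0, 2.7, 9.9]
finger_gap: 0.0167
grasp_force: 40.3
```

The key bottoms at TCP z = 0.083, as at the start, with 10 N, so it is home. Releasing.

Emit:
drive_tool --pt "30 0 0 0.1 0 0 0" --pt "50 0 0 0.1 0 0 0" --pt "80 0 0 0.1 0 0 0" --pt "100 0 0 0.1 0 0 0" --pt "100 0 0 0.1 0 0 0"

```text
clock: 14.3
tool_pos: [0.4809, -0.2629, 0.0822]
ee_rot: [[-0.961, -0.277, -0.0], [-0.277, 0.961, 0.0], [0.0, 0.0, -1.0]]
force: [0.7, 0.7, 0.2]
finger_gap: 0.0731
grasp_force: 0.0
```

Emit:
drive_tool --pt "100 0 0 0 0 0 0" --pt "100 0 0 1 0 0 0" --pt "100 0 0 3 0 0 0" --pt "100 0 0 6 0 0 0" --pt "100 0 0 10 0 0 0"

```text
clock: 14.72
tool_pos: [0.4793, -0.2624, 0.1818]
ee_rot: [[-0.961, -0.277, -0.006], [-0.277, 0.961, 0.002], [0.005, 0.003, -1.0]]
force: [1.8, -0.8, 0.6]
finger_gap: 0.0856
grasp_force: 0.0
```

Emit:
drive_tool --pt "100 0 0 4 0 0 0" --pt "100 0 0 8 0 0 0" --pt "100 -3 -3 8 0 0 0" --pt "100 -6 -6 8 0 0 0" --pt "100 -9 -9 8 0 0 0"

```text
clock: 15.13
tool_pos: [0.392, -0.3517, 0.2644]
ee_rot: [[-0.96, -0.279, 0.003], [-0.279, 0.96, -0.001], [-0.002, -0.002, -1.0]]
force: [-0.3, -0.9, -1.0]
finger_gap: 0.0855
grasp_force: 0.0
```

Emit:
drive_tool --pt "100 -3 -3 0 0 0 0" --pt "100 -6 -6 0 0 0 0" --pt "100 -6 -6 0 0 0 0" --pt "100 -6 -6 0 0 0 0" --pt "100 -6 -6 0 0 0 0"

```text
clock: 15.55
tool_pos: [0.3324, -0.4114, 0.263]
ee_rot: [[-0.961, -0.276, 0.001], [-0.276, 0.961, -0.0], [-0.001, -0.0, -1.0]]
force: [0.3, -0.2, -0.3]
finger_gap: 0.0851
grasp_force: 0.0
```

```bash
python3 - <<'E'
from h import *
a0=load('top');a=grab('top');b=grab('side');s=arm.observe();print(s['clock'],s['tool_pos'],s['finger_gap'])
P=cloud(a);im=a['image'].astype(int)
t=(P[...,2]>.07)&(P[...,2]<.15)&(im[...,0]>im[...,2]+15)&(abs(P[...,0]-.48)<.05)&(abs(P[...,1]+.26)<.05)
print('key',P[t].max(0),np.median(P[t],0))
x=im[200:225,395:420];m=(x[...,0]>115)&(x[...,0]>x[...,2]+50);y,xx=np.nonzero(m);print('top disc',xx.mean()+395,y.mean()+200,m.sum())
save('end.png',np.hstack([cv2.resize(a['image'],(400,250)),cv2.resize(b['image'],(400,250))]))
e=cv2.resize(b['image'][140:220,310:410],(400,320),interpolation=2);f=cv2.resize(a['image'][180:260,360:460],(400,320),interpolation=2)
save('end.png',np.vstack([np.hstack([cv2.resize(a['image'],(400,250)),cv2.resize(b['image'],(400,250))]),np.hstack([f,e])]))
E
```

```text
15.65 [ 0.3333973  -0.41065688  0.26281423] 0.08529555147138389
key [ 0.48939858 -0.25368825  0.1091308 ] [ 0.48175783 -0.25990553  0.10485123]
top disc 407.6923076923077 213.1025641025641 39
```

View pics/end.png

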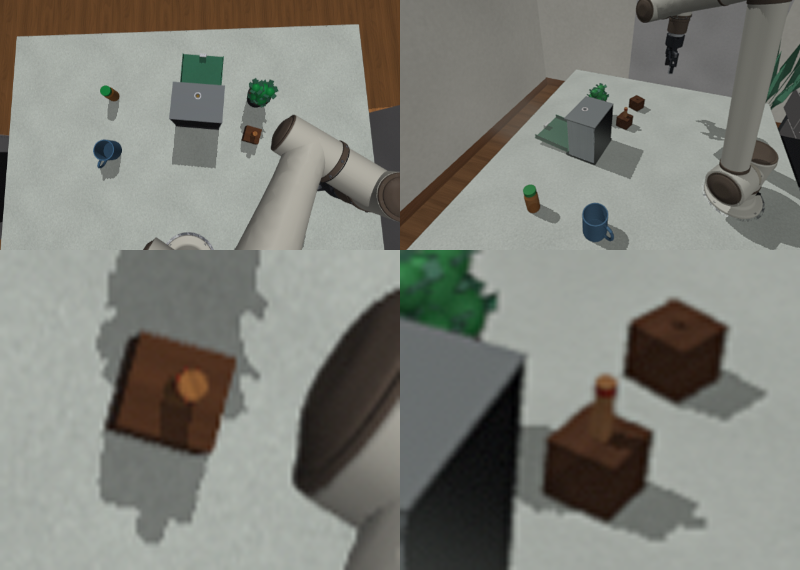

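The final picture shows the key home in its stand, with its top disc at (407.7,213.1) against (407.8,213.2) at the start. The cover lies open, the gripper is clear, and the mug, spice jar and basil look unmoved.

```bash
python3 -c "from workcell import arm;print(arm.sign_off())"
```

```text
the job is handed in; nothing more can be done
None
```

The dispenser is open with its cover down, the key is back fully home in its stand and released, the mug, spice jar and basil look unmoved, and the job was handed in at about 16 s.

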